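Fetch the control vial from behind the reagent bottles

ROBOT

A 6-joint arm with a two-finger parallel gripper is mounted at the origin on the work surface. World frame = base frame: x ahead of the robot, y to its left, z up, the work surface at z = 0. Lengths are in m, angles in rad, forces in N, time in s.
With the tool pointing down it reaches from about 0.35 to 0.775 m from the base axis. Payload 7.3 kg.
Tool frame: the origin (TCP) lies between the finger pads; the fingertips stand 17 mm ahead of it and the grasp point (between the pads) lies 2 mm behind it; z points along the fingers, y is the direction in which the jaws open and shut (so a half turn about z gives the same grasp; the last joint's range is limited). The gripper opens to 92 mm and grips with 3 to 60 N. Pads are 19 mm wide; open, the fingers measure 130 mm over their backs; the gripper's body (75 mm by 190 mm) begins 47 mm behind the grasp point.
Start: joints at [1.061, 0.342, 1.524, -0, 1.275, -0.146], TCP at [0.187, 0.491, 0.244] pointing down, gripper open.
Joint ranges: [-2.53, 2.53], [-0.77, 2.02], [0.04, 2.7], [-1, 4.14], [0.28, 2.66], [-3.11, 3.11]. Speed limits (rad/s): [2.57, 2.57, 3.14, 3.14, 3.14, 3.14].

INTERFACE

Orientations are given as [roll, pitch, yaw] about the fixed x, y, z axes, in that order (R = Rz(yaw) Ry(pitch) Rx(roll)).
In Python, from cell import sensors, vision, hand_in gives the robot as it stands.
- The arm moves only by the tool step_arm, never from a script. Its argument "series" is a list of rows, each a list of 5 numbers: the opening, from 0 (shut) to 1 (fully open), then the shift along the world's x, y, z each as a share of 25 mm, from -1 to 1, then the turn about the world's z as a share of 0.08 rad, from -1 to 1. A call has 1 to 12 rows; each row shifts and turns the commanded pose from where the row before left it; what a row does not reach is not made up. A row lasts 1/10 s, in which the tool goes at most 50 mm and 8.59 degrees, less where a joint would pass 70% of its speed; a pose out of reach is approached as far as the arm can. A call with a number of a shift or a turn outside -1 to 1 is refused whole. A call with a gripper value outside its range is refused whole. The fingers move at their own pace and stop on an object; "squeeze" is the grip in N (left out, the last holds). Time passes only in rows, so rows that do not move let the fingers close. It gives the time, the measured TCP pose, the force and the opening at its end, in the units of the state.
- sensors.observe(): the state, without advancing time (a new reading comes with each control period).
- vision.read_camera(name): name is "scene" or "top" or "wrist"; returns a dict with "pixels" (420x560x3 uint8, blue, green, red), "range_z" (420x560 float32, m along the optical axis (not along the pixel's ray), 0 where there is no reading), "camera_matrix" (3x3 intrinsics, pixels), "k1" (the pictures are not rectified: a ray, as slopes to the right and down, at radius r is drawn at 1 + k1 r^2 times it, then the intrinsics apply), "pose" (4x4, takes a point from camera to world coordinates). Camera axes: x right, y down, z forward; pixel columns grow to the right and rows downward; lengths in m; the calibration is good to about 2 mm. A picture is of the moment at which its call begins.
- hand_in(): hands the job in, once; it reports no verdict.
The state is a dict: "time": time; "qpos": joint angles; "qvel": joint speeds; "joint_efforts": joint torques, N m; "tool_pos": TCP position; "tool_rot": TCP orientation; "contact_force": force on the tool from outside, world axes, zero at the start; "torque": the same for the moment, N m; "opening": finger opening in m.
Only numpy, scipy, OpenCV 4.12 (cv2) and the standard library are available. Lean on these libraries where they do the work, as an engineer would, in place of code of your own. Each camera call takes 0.05 s, during which the arm holds its last target.

TASK

The red-capped control vial stands at the back of the reagent cooler, hemmed in by three tall reagent bottles: first set all three bottles aside, standing in the steel tray, then fetch the vial and stand it on the middle of the mixer's round platform. Once it stands there, put every bottle back in the cooler on the very place where that bottle stood at the start (the three places are not interchangeable). Keep everything upright and leave the two other vials in the cooler alone.

Things in the scene. Friction and masses are not known exactly. Their poses are not given: they have to be found in the camera images.
- bottle_green: White plastic reagent bottle, green cap and label band, loose, upright, about 0.2 kg. 126 mm tall: round body 54 mm in diameter up to 88 mm, sloping shoulder up to 96 mm, neck 24 mm in diameter, fixed cap 28 mm in diameter from 104 to 126 mm above the underside (lift it by the cap from above). Origin: centre of the underside, z up.
- bottle_blue: White plastic reagent bottle, blue cap and label band, loose, upright, about 0.2 kg. 126 mm tall: round body 54 mm in diameter up to 88 mm, sloping shoulder up to 96 mm, neck 24 mm in diameter, fixed cap 28 mm in diameter from 104 to 126 mm above the underside (lift it by the cap from above). Origin: centre of the underside, z up.
- bottle_yellow: White plastic reagent bottle, yellow cap and label band, loose, upright, about 0.2 kg. 126 mm tall: round body 54 mm in diameter up to 88 mm, sloping shoulder up to 96 mm, neck 24 mm in diameter, fixed cap 28 mm in diameter from 104 to 126 mm above the underside (lift it by the cap from above). Origin: centre of the underside, z up.
- vial_red: Control vial of brown glass with a red cap, loose, about 45 g, standing upright in the cooler; the one to fetch, at the back (far side) with one bottle in front of it and one on either side. 52 mm tall: round body 28 mm in diameter up to 34 mm, cap 24 mm in diameter from 38 to 52 mm. Origin: centre of the underside, z up.
- vial_white: Control vial of brown glass with a white cap, loose, about 45 g, standing upright in the cooler; in the near left corner of the cooler, to be left alone. 52 mm tall: round body 28 mm in diameter up to 34 mm, cap 24 mm in diameter from 38 to 52 mm. Origin: centre of the underside, z up.
- vial_black: Control vial of brown glass with a black cap, loose, about 45 g, standing upright in the cooler; in the near right corner of the cooler, to be left alone. 52 mm tall: round body 28 mm in diameter up to 34 mm, cap 24 mm in diameter from 38 to 52 mm. Origin: centre of the underside, z up.
- cooler: Fixed reagent cooler, open white tub. Outside 192 (x) by 258 mm (y), walls 18 mm thick, rim 55 mm and flat inner floor 20 mm above the bench. Inlaid rings mark the places, (x, y) in mm, good to 3 mm: the bottles, in any order, (-10, 0), (36, 54), (36, -54); red vial (42, 0), white (-52, 82), black (-52, -82). Origin: centre of the underside; x to the far side, y to the robot's left.
- side_tray: Shallow stainless-steel instrument tray, fixed, empty at the start, on the left or the right of the cooler. Outside 310 mm (its x) by 115 mm (its y), walls 3 mm thick and 16 mm high, floor 3 mm above the bench. Origin: centre of the underside.
- mixer: Vial mixer, fixed, switched off, on the other side of the cooler from the tray: white housing 130 by 130 mm with a round black flat platform 96 mm in diameter on top, its surface 76 mm above the bench, a thin white ring round its middle. Origin: on the bench straight below the middle of the platform, z up.
There are look-alikes about, which are no part of the job. What is shaped like the bottle_green but purple is not meant.

How it is judged:
On the way, in this order (a step that is already met when the one before it is completed fails the run):
1. all three bottles stand upright in the steel tray (x of bottle_green in the frame of side_tray between -0.13 and 0.13 m and y of bottle_green in the frame of side_tray between -0.038 and 0.038 m and z of bottle_green in the frame of side_tray between -0.002 and 0.009 m and angle between each of bottle_green, bottle_blue, bottle_yellow's own z axis and vertical below 0.1 rad and x of bottle_blue in the frame of side_tray between -0.13 and 0.13 m and y of bottle_blue in the frame of side_tray between -0.038 and 0.038 m and z of bottle_blue in the frame of side_tray between -0.002 and 0.009 m and x of bottle_yellow in the frame of side_tray between -0.13 and 0.13 m and y of bottle_yellow in the frame of side_tray between -0.038 and 0.038 m and z of bottle_yellow in the frame of side_tray between -0.002 and 0.009 m), for 0.2 s.
2. with the bottles still in the tray, the red-capped vial stands upright on the middle of the mixer's platform (all of step 1 and horizontal distance between vial_red and mixer below 0.015 m and z of vial_red in the frame of mixer between 0.071 and 0.081 m and angle between vial_red's own z axis and vertical below 0.1 rad and linear speed of vial_red below 0.02 m/s and angular speed of vial_red below 0.2 rad/s), for 0.2 s.
At the end, for the whole second after the job is handed in: Each bottle stands upright and at rest in the cooler within 15 mm of where it stood at the start; the red-capped vial stands upright and at rest on the mixer's platform, within 15 mm of its middle; the white- and black-capped vials are within 15 mm of where they were (horizontal distance between vial_red and mixer below 0.015 m and z of vial_red in the frame of mixer between 0.071 and 0.081 m and angle between each of vial_red, bottle_green, bottle_blue, bottle_yellow's own z axis and vertical below 0.1 rad and linear speed of each of vial_red, bottle_green, bottle_blue, bottle_yellow below 0.02 m/s and angular speed of each of vial_red, bottle_green, bottle_blue, bottle_yellow below 0.2 rad/s and distance of each of bottle_green, bottle_blue, bottle_yellow, vial_white, vial_black from where it was at the start of the episode below 0.015 m); the robot touches nothing.
It fails at once if one of the two other vials is pushed away more than 20 mm or tipped over (distance of any of vial_white, vial_black from where it was at the start of the episode above 0.02 m or angle between any of vial_white, vial_black's own z axis and vertical above 0.5 rad).
It fails at once if a bottle or the red-capped vial is tipped over (angle between any of bottle_green, bottle_blue, bottle_yellow, vial_red's own z axis and vertical above 0.7 rad).
It also fails if it takes over 144 s, if anything falls off the work surface, if the arm or the gripper's body presses on something with over 40 N, if the wrist force passes 120 N, or if a joint passes its speed limit or range.

## Working session

There is one attempt and no reset: what is moved stays moved. The work goes in short steps, Python scripts to look and compute and a tool call to move; the robot and the scene stay as the last step left them, time stands still between calls to the robot, and variables do not carry over. Pictures are saved under pics/ and viewed, and the job is handed in when it is done.

Besides the shell and the picture viewer there is one more tool, called after "Request:" as name([rows], argument=value, ...), one row to a line, values as JSON. step_arm: Moves the arm, as the interface text tells. Its arguments: {"type":"object","properties":{"series":{"type":"array","items":{"type":"array","items":{"type":"number","minimum":-1,"maximum":1}}},"squeeze":{"type":"number"}},"required":["series"]}

```bash
mkdir -p pics; cat > h.py <<'E'
import numpy as np, cv2
from cell import sensors, vision
def grab(n):
    d=vision.read_camera(n); return d
def ray(d,u,v):
    K=d['camera_matrix'];k=d['k1']
    D=np.array([k,0,0,0,0.]) 
    x=(u-K[0,2])/K[0,0]; y=(v-K[1,2])/K[1,1]
    rd=np.hypot(x,y); r=rd
    for _ in range(30): r=rd/(1+k*r*r)
    s=r/rd if rd>0 else 1
    P=d['pose']; return P[:3,3],P[:3,:3]@np.array([x*s,y*s,1.])
def onplane(d,u,v,z):
    o,r=ray(d,u,v); return o+r*(z-o[2])/r[2]
def atrange(d,u,v):
    o,r=ray(d,u,v); return o+r*d['range_z'][int(round(v)),int(round(u))]
E
python3 - <<'E'
from h import *
for n in ['scene','top','wrist']:
    d=grab(n); cv2.imwrite(f'pics/{n}0.png',d['pixels']); print(n,d['camera_matrix'],d['k1'],d['pose'].round(3))
print(sensors.observe())
E
```

```text
scene [[442.82353762   0.         287.38581312]
 [  0.         442.82353762 207.60218341]
 [  0.           0.           1.        ]] 0.034381916403157055 [[ 0.465  0.651 -0.6    1.146]
 [ 0.885 -0.338  0.319 -0.303]
 [ 0.005 -0.679 -0.734  0.732]
 [ 0.     0.     0.     1.   ]]
top [[503.84674544   0.         282.20535035]
 [  0.         503.84674544 217.05408327]
 [  0.           0.           1.        ]] -0.17694303429315977 [[-0.025 -0.981  0.194  0.413]
 [-1.     0.026  0.001  0.018]
 [-0.006 -0.194 -0.981  0.991]
 [ 0.     0.     0.     1.   ]]
wrist [[358.40154478   0.         281.53611804]
 [  0.         358.40154478 212.36026468]
 [  0.           0.           1.        ]] -0.04392505638348619 [[ 0.356  0.896  0.265  0.114]
 [ 0.934 -0.341 -0.102  0.518]
 [-0.001  0.284 -0.959  0.384]
 [ 0.     0.     0.     1.   ]]
{'time': 0.15, 'qpos': array([ 1.06098596e+00,  3.42570517e-01,  1.52477666e+00,  3.69175482e-06,
        1.27538828e+00, -1.45995460e-01]), 'qvel': array([ 0.00111175, -0.00173839, -0.00327495,  0.00166585, -0.00013238,
       -0.00210528]), 'joint_efforts': array([ 1.41973047e-03, -4.31468654e+01, -2.44355017e+01,  7.18388334e-02,
        5.37344778e-02, -9.87224144e-05]), 'tool_pos': array([0.18665847, 0.49040519, 0.24320783]), 'tool_rot': array([-3.14046252e+00, -1.69744763e-04,  2.77777657e+00]), 'contact_force': array([-1.11083686,  0.24079779, -0.49575398]), 'torque': array([ 0.00399976,  0.03734426, -0.01640494]), 'opening': 0.0919707652342003}
```

View pics/top0.png

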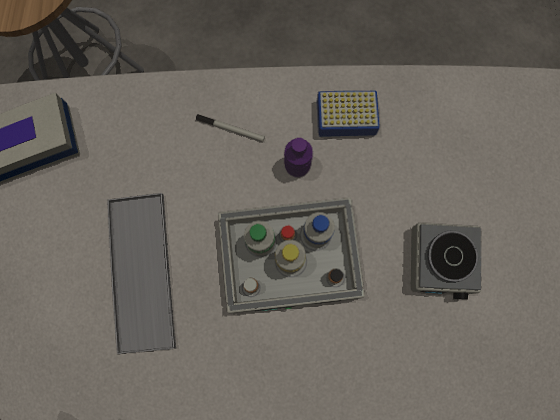

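View pics/scene0.png

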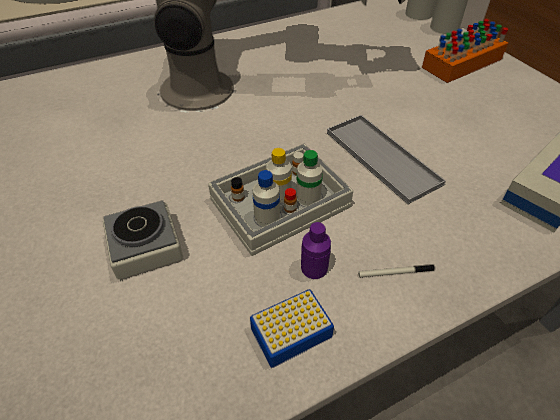

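```bash
cat > m.py <<'E'
from h import *
def caps(d):
    hsv=cv2.cvtColor(d['pixels'],cv2.COLOR_BGR2HSV)
    R={'green':((50,110,50),(85,255,255),.146),'blue':((100,130,50),(120,255,255),.146),'yellow':((20,120,80),(33,255,255),.146),'red':((0,150,80),(6,255,255),.072)}
    out={}
    for k,(a,b,z) in R.items():
        m=cv2.inRange(hsv,a,b); n,l,s,c=cv2.connectedComponentsWithStats(m)
        out[k]=[(s[i,4],c[i].round(1),onplane(d,*c[i],z).round(4),s[i,:4]) for i in range(1,n) if s[i,4]>40]
    return out
E
python3 - <<'E'
from m import *
for n in ['top','scene']:
    d=grab(n); print(n)
    for k,v in caps(d).items(): print(k,*v,sep='\n   ')
    if n=='top':
        cv2.imwrite('pics/c1.png',cv2.resize(d['pixels'][190:320,205:375],None,fx=4.5,fy=4.5,interpolation=cv2.INTER_CUBIC))
        cv2.imwrite('pics/c2.png',cv2.resize(d['pixels'][210:310,400:500],None,fx=5,fy=5,interpolation=cv2.INTER_CUBIC))
        cv2.imwrite('pics/c3.png',cv2.resize(d['pixels'][185:365,95:190],None,fx=3.2,fy=3.2,interpolation=cv2.INTER_CUBIC))
E
```

```text
top
green
   (np.int32(196), array([257.4, 232. ]), array([0.5555, 0.0616, 0.146 ]), array([250, 224,  16,  16], dtype=int32))
blue
   (np.int32(195), array([337.9, 120.7]), array([ 0.7535, -0.0853,  0.146 ]), array([318,  92,  61,  38], dtype=int32))
   (np.int32(197), array([320.3, 222.9]), array([ 0.5685, -0.046 ,  0.146 ]), array([313, 215,  16,  16], dtype=int32))
yellow
   (np.int32(210), array([290.1, 252. ]), array([0.5199, 0.0071, 0.146 ]), array([282, 244,  17,  17], dtype=int32))
red
   (np.int32(120), array([287.4, 231.4]), array([0.5676, 0.0099, 0.072 ]), array([281, 226,  14,  12], dtype=int32))
scene
green
   (np.int32(45), array([481.1,  26.7]), array([0.2981, 0.7709, 0.146 ]), array([479,  21,   6,  12], dtype=int32))
   (np.int32(72), array([465.7,  40.2]), array([0.3384, 0.6767, 0.146 ]), array([463,  32,   7,  17], dtype=int32))
   (np.int32(172), array([309.8, 157.5]), array([0.566 , 0.0557, 0.146 ]), array([303, 150,  14,  16], dtype=int32))
   (np.int32(100), array([308.2, 183.6]), array([0.6299, 0.0156, 0.146 ]), array([297, 177,  24,  11], dtype=int32))
blue

[... 837 characters left out ...]
6), array([291.8, 342.4]), array([ 0.8979, -0.1627,  0.146 ]), array([250, 290,  84,  77], dtype=int32))
yellow
   (np.int32(202), array([278.2, 155.6]), array([0.5314, 0.0019, 0.146 ]), array([271, 148,  15,  16], dtype=int32))
   (np.int32(99), array([283.2, 180.4]), array([ 0.6004, -0.0224,  0.146 ]), array([273, 171,  19,  15], dtype=int32))
red
   (np.int32(51), array([470.8,  34. ]), array([0.2127, 0.843 , 0.072 ]), array([468,  28,   7,  14], dtype=int32))
   (np.int32(75), array([454.1,  40.1]), array([0.2188, 0.7701, 0.072 ]), array([451,  31,   7,  19], dtype=int32))
   (np.int32(103), array([289.6, 193. ]), array([0.5715, 0.0074, 0.072 ]), array([285, 188,  11,  12], dtype=int32))
```

View pics/c1.png

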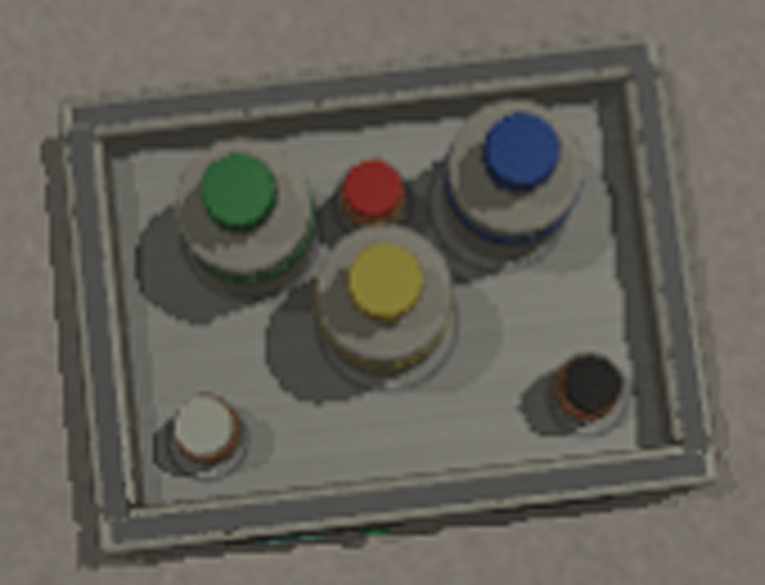

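View pics/c2.png

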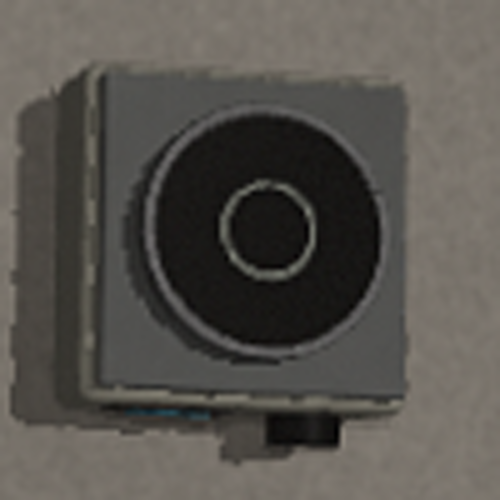

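View pics/c3.png

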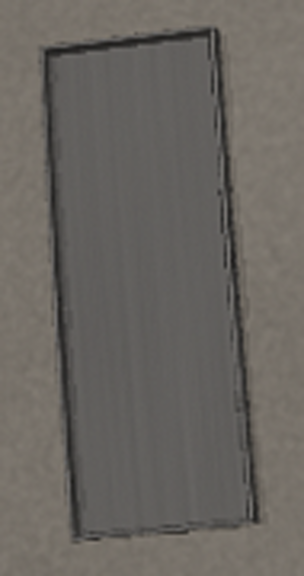

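```bash
python3 - <<'E'
from m import *
d=grab('top')
C=[(109.1,200),(161.3,194.4),(175.3,348),(119,353)]
P=np.array([onplane(d,*c,.016) for c in C]); print(P.round(4)); print('sides',[np.linalg.norm(P[i]-P[i-1]).round(3) for i in range(4)])
c=P.mean(0); v=(P[0]+P[1]-P[2]-P[3])/2; print('tray',c.round(4),'ax ang',np.arctan2(v[1],v[0]))
g=cv2.cvtColor(d['pixels'],cv2.COLOR_BGR2GRAY)
sub=g[215:300,410:500]; m=(sub<45).astype(np.uint8)
cs,_=cv2.findContours(m,cv2.RETR_EXTERNAL,cv2.CHAIN_APPROX_NONE)
k=max(cs,key=cv2.contourArea); e=cv2.fitEllipse(cv2.convexHull(k)); print(e); print('mixer',onplane(d,e[0][0]+410,e[0][1]+215,.076).round(4))
# ring from crop (268,230)/5
print('ring',onplane(d,400+267.5/5-.4,210+230/5-.4,.076).round(4))
# depth checks
for u,v in [(257,232),(320,223),(290,252),(287,230),(453,250),(142,270)]: print(u,v,atrange(d,u,v).round(4))
E
```

```text
[[0.6508 0.3702 0.016 ]
 [0.6591 0.2613 0.016 ]
 [0.3559 0.2302 0.016 ]
 [0.346  0.342  0.016 ]]
sides [np.float64(0.306), np.float64(0.109), np.float64(0.305), np.float64(0.112)]
tray [0.5029 0.3009 0.016 ] ax ang 0.09714465034161328
((43.067283630371094, 40.751407623291016), (44.26371383666992, 46.658485412597656), 151.34014892578125)
mixer [ 0.5124 -0.297   0.076 ]
ring [ 0.5126 -0.297   0.076 ]
257 232 [0.5556 0.0623 0.146 ]
320 223 [ 0.5682 -0.0453  0.1465]
290 252 [0.5204 0.0071 0.1422]
287 230 [0.57   0.0107 0.074 ]
453 250 [ 0.5232 -0.298   0.0752]
142 270 [ 0.5089  0.302  -0.0006]
```

Candidates (top view): the green cap at (257,232), blue at (320,223), yellow at (290,252) and red vial at (287,231). Look-alikes are the purple bottle at (298,150), the white vial at (250,286) and the black vial at (336,275). The crop confirms the choice. The tray is on the left at (142,273), and the mixer on the right at (453,256).

Request:
step_arm([
  [0.65, 0.8, -0.9, 0.2, 0.3],
  [0.65, 0.8, -0.9, 0.2, 0.3],
  [0.65, 0.8, -0.9, 0.2, 0.3],
  [0.65, 0.8, -0.9, 0.2, 0.3],
  [0.65, 0.8, -0.9, 0.2, 0.3],
  [0.65, 0.8, -0.9, 0.2, 0.3],
  [0.65, 0.8, -0.9, 0.2, 0.3],
  [0.65, 0.8, -0.9, 0.2, 0.3],
  [0.65, 0.8, -0.9, 0, 0.3],
  [0.65, 0.8, -0.9, 0, 0.3],
  [0.65, 0.8, -0.9, 0, 0.3],
  [0.65, 0.8, -0.9, 0, 0.3],
], squeeze=20)

```text
time: 1.5
tool_pos: [0.4275, 0.2196, 0.2838]
tool_rot: [3.141, 0.0, 3.067]
contact_force: [0.0, 0.8, -0.2]
opening: 0.0597
```

Request:
step_arm([
  [0.65, 0.73, -0.9, 0, 0.34],
  [0.65, 0.73, -0.9, 0, 0.34],
  [0.65, 0.73, -0.9, 0, 0.34],
  [0.65, 0.73, -0.9, 0, 0.34],
  [0.65, 0.73, -0.9, 0, 0.34],
  [0.65, 0.73, -0.9, 0, 0.34],
  [0.65, 0.73, -0.9, 0, 0.34],
  [0.65, 0, 0, 0, 0],
  [0.65, 0, 0, 0, 0],
])

```text
time: 2.4
tool_pos: [0.5544, 0.0629, 0.2833]
tool_rot: [3.141, -0.001, -3.029]
contact_force: [0.1, 0.1, -0.2]
opening: 0.0599
```

```bash
python3 - <<'E'
from m import *
s=sensors.observe(); print(s['tool_pos'],s['tool_rot'],s['qpos'])
d=grab('wrist'); cv2.imwrite('pics/w1.png',d['pixels'])
for k,v in caps(d).items(): print(k,*[x for x in v if x[0]>150],sep='\n   ')
E
```

```text
[0.5544092  0.06292249 0.28329069] [ 3.14098650e+00 -1.02968498e-03 -3.02855740e+00] [-2.45958390e-02  3.77295706e-01  1.36097139e+00  4.65575583e-04
  1.40442868e+00 -1.70850446e+00]
green
   (np.int32(994), array([280.7, 205.5]), array([0.5535, 0.062 , 0.146 ]), array([264, 187,  34,  38], dtype=int32))
blue
   (np.int32(211), array([186.6, 177.8]), array([ 0.5393, -0.0145,  0.146 ]), array([159, 164,  40,  41], dtype=int32))
   (np.int32(1126), array([150.2, 206.1]), array([ 0.5658, -0.0432,  0.146 ]), array([131, 188,  40,  38], dtype=int32))
yellow
   (np.int32(1150), array([217.6, 155.2]), array([0.5188, 0.0087, 0.146 ]), array([198, 136,  40,  39], dtype=int32))
red
   (np.int32(428), array([229.3, 193.1]), array([0.5666, 0.011 , 0.072 ]), array([218, 182,  23,  23], dtype=int32))
```

View pics/w1.png

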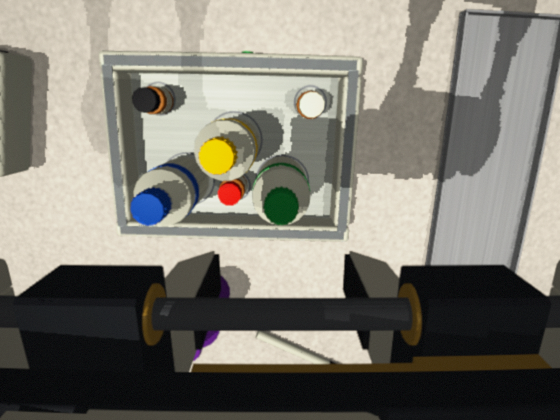

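The view shows the green cap at (281,205), blue at (150,206), yellow at (217,155) and red at (229,193). It agrees with the top view within about 2 mm, and the jaws are lined up for green.

Request:
step_arm([
  [0.65, 0, -0.05, -1, 0],
  [0.65, 0, 0, -1, 0],
  [0.65, 0, 0, -1, 0],
  [0.65, 0, 0, -1, 0],
  [0.65, 0, 0, -1, 0],
  [0.65, 0, 0, -0.84, 0],
  [0.65, 0, 0, 0, 0],
  [0.2, 0, 0, 0, 0],
  [0.2, 0, 0, 0, 0],
  [0.2, 0, 0, 0, 0],
  [0.2, 0, 0, 0, 0],
  [0.2, 0, 0, 0, 0],
])

```text
time: 3.65
tool_pos: [0.5549, 0.062, 0.1385]
tool_rot: [3.141, 0.001, -3.027]
contact_force: [0.7, 1.6, 2.9]
opening: 0.0275
```

Request:
step_arm([
  [0.2, 0, 0, 0.4, 0],
  [0.2, 0, 0, 0.8, 0],
  [0.2, 0, 0, 1, 0],
  [0.2, 0, 0, 1, 0],
  [0.2, 0, 0, 1, 0],
  [0.2, 0, 0, 1, 0],
  [0.2, 0, 0, 0.8, 0],
  [0.2, 0.1, 0.4, 0, 0],
  [0.2, 0.1, 0.8, 0, 0],
  [0.2, 0.1, 1, 0, 0],
  [0.2, 0.1, 1, 0, 0],
  [0.2, 0.1, 1, 0, 0],
])

```text
time: 4.85
tool_pos: [0.5666, 0.1684, 0.2864]
tool_rot: [3.141, -0.002, -3.027]
contact_force: [-0.5, -0.3, -1.6]
opening: 0.0274
```

Request:
step_arm([
  [0.2, 0.2, 1, 0, 0],
  [0.2, 0.2, 1, 0, 0],
  [0.2, 0.2, 1, 0, 0],
  [0.2, 0.1, 1, 0, 0],
  [0.2, 0.1, 1, 0, 0],
  [0.2, 0, 0.7, 0, 0],
  [0.2, 0, 0, 0, 0],
  [0.2, 0, 0, -0.5, 0],
  [0.2, 0, 0, -1, 0],
  [0.2, 0, 0, -1, 0],
])

```text
time: 5.85
tool_pos: [0.587, 0.3081, 0.2239]
tool_rot: [-3.141, 0.0, -3.028]
contact_force: [-0.1, -0.1, -1.3]
opening: 0.0273
```

Request:
step_arm([
  [0.2, 0, 0, -1, 0],
  [0.2, 0, 0, -1, 0],
  [0.2, 0, 0, -1, 0],
  [0.2, 0, 0, -0.6, 0],
  [0.2, 0, 0, -0.2, 0],
  [0.2, 0, 0, -0.1, 0],
  [0.2, 0, 0, 0, 0],
  [0.2, 0, 0, 0, 0],
])

```text
time: 6.65
tool_pos: [0.5876, 0.3094, 0.1288]
tool_rot: [3.141, 0.002, -3.027]
contact_force: [-0.1, 0.2, -1.3]
opening: 0.0276
```

Request:
step_arm([
  [0.2, 0, 0, -0.15, 0],
  [0.2, 0, 0, -0.1, 0],
  [0.2, 0, 0, 0, 0],
])

```text
time: 6.95
tool_pos: [0.5871, 0.3095, 0.1215]
tool_rot: [3.141, 0.0, -3.027]
contact_force: [0.3, -0.3, -2.2]
opening: 0.0275
```

Request:
step_arm([
  [0.2, 0, 0, -0.06, 0],
  [0.2, 0, 0, 0, 0],
])

```text
time: 7.15
tool_pos: [0.5875, 0.3097, 0.1215]
tool_rot: [3.141, 0.002, -3.027]
contact_force: [-2.3, -0.3, 6.0]
opening: 0.0276
```

Request:
step_arm([
  [0.4, 0, 0, 0, 0],
  [0.65, 0, 0, 0, 0],
  [0.65, 0, 0, 0, 0],
  [0.65, 0, 0, 0.5, 0],
  [0.65, 0, 0, 1, 0],
  [0.65, 0, 0, 1, 0],
  [0.65, 0, 0, 1, 0],
  [0.65, 0, 0, 0.5, 0],
  [0.65, -0.2, -1, 0, 0],
  [0.65, -0.2, -1, 0, 0],
  [0.65, -0.2, -1, 0, 0],
  [0.65, -0.2, -1, 0, 0],
])

```text
time: 8.35
tool_pos: [0.5666, 0.2085, 0.2199]
tool_rot: [-3.142, -0.0, -3.027]
contact_force: [-0.8, -0.4, 1.1]
opening: 0.0598
```

Request:
step_arm([
  [0.65, -0.2, -1, 0, 0],
  [0.65, -0.2, -1, 0, 0],
  [0.65, -0.2, -1, 0, 0],
  [0.65, -0.2, -1, 0, 0],
  [0.65, -0.2, -1, 0, 0],
  [0.65, -0.2, -1, 0, 0],
  [0.65, -0.3, -1, 0, 0],
  [0.65, -0.4, -1, 0, 0],
  [0.65, 0, 0, 0, 0],
  [0.65, 0, 0, 0, 0],
])

```text
time: 9.35
tool_pos: [0.5196, 0.0093, 0.2202]
tool_rot: [3.141, 0.0, -3.028]
contact_force: [0.1, -0.4, 0.2]
opening: 0.0595
```

```bash
python3 - <<'E'
from m import *
s=sensors.observe(); print(s['tool_pos'],s['tool_rot'])
d=grab('scene'); cv2.imwrite('pics/s2.png',d['pixels'])
d=grab('wrist')
for k,v in caps(d).items(): print(k,*[x for x in v if x[0]>150],sep='\n   ')
E
```

```text
[0.51958595 0.00926321 0.22018559] [ 3.14118368e+00  3.33061971e-04 -3.02834395e+00]
green
blue
   (np.int32(351), array([219.7, 232.6]), array([ 0.5239, -0.0297,  0.146 ]), array([187, 223,  55,  39], dtype=int32))
yellow
   (np.int32(291), array([279.9, 179.4]), array([0.4853, 0.0046, 0.146 ]), array([248, 172,  64,  26], dtype=int32))
   (np.int32(1714), array([278.3, 227.9]), array([0.5165, 0.0071, 0.146 ]), array([256, 204,  45,  48], dtype=int32))
red
   (np.int32(357), array([275.9, 259. ]), array([0.5708, 0.0104, 0.072 ]), array([264, 250,  26,  19], dtype=int32))
```

View pics/s2.png

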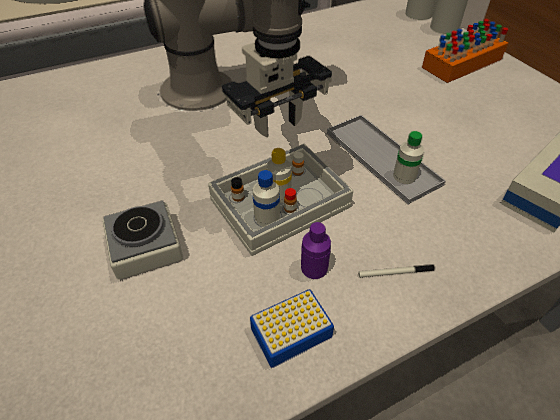

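Green stands in the tray at pixel (410,160), and the jaws are above yellow. Next is grasping yellow.

Request:
step_arm([
  [0.65, -0.04, -0.05, -1, 0],
  [0.65, 0, 0, -1, 0],
  [0.65, 0, 0, -1, 0],
  [0.65, 0, 0, -0.28, 0],
  [0.65, 0, 0, 0, 0],
  [0.2, 0, 0, 0, 0],
  [0.2, 0, 0, 0, 0],
  [0.2, 0, 0, 0, 0],
  [0.2, 0, 0, 0, 0],
  [0.2, 0, 0, 0, 0],
])

```text
time: 10.45
tool_pos: [0.5188, 0.008, 0.1385]
tool_rot: [-3.141, 0.001, -3.027]
contact_force: [-0.9, -0.5, 2.2]
opening: 0.0277
```

Request:
step_arm([
  [0.2, 0, 0, 0.4, 0],
  [0.2, 0, 0, 0.8, 0],
  [0.2, 0, 0, 1, 0],
  [0.2, 0, 0, 1, 0],
  [0.2, 0, 0, 1, 0],
  [0.2, 0, 0, 1, 0],
  [0.2, 0, 0, 0.8, 0],
  [0.2, -0.2, 0.4, 0, 0],
  [0.2, -0.3, 0.8, 0, 0],
  [0.2, -0.4, 1, 0, 0],
  [0.2, -0.4, 1, 0, 0],
  [0.2, -0.4, 1, 0, 0],
])

```text
time: 11.65
tool_pos: [0.4744, 0.1146, 0.2867]
tool_rot: [3.141, -0.003, -3.027]
contact_force: [-0.4, -0.5, -1.7]
opening: 0.0272
```

Request:
step_arm([
  [0.2, -0.4, 1, 0, 0],
  [0.2, -0.4, 1, 0, 0],
  [0.2, -0.4, 1, 0, 0],
  [0.2, -0.4, 1, 0, 0],
  [0.2, -0.3, 1, 0, 0],
  [0.2, -0.3, 1, 0, 0],
  [0.2, -0.1, 0.8, 0, 0],
  [0.2, 0, 0.4, 0, 0],
  [0.2, 0, 0, 0, 0],
  [0.2, 0, 0, -0.5, 0],
  [0.2, 0, 0, -1, 0],
  [0.2, 0, 0, -1, 0],
])

```text
time: 12.85
tool_pos: [0.4187, 0.2922, 0.2247]
tool_rot: [-3.141, 0.001, -3.028]
contact_force: [-0.0, -0.6, -3.4]
opening: 0.0275
```

Request:
step_arm([
  [0.2, 0, 0, -1, 0],
  [0.2, 0, 0, -1, 0],
  [0.2, 0, 0, -1, 0],
  [0.2, 0, 0, -0.6, 0],
  [0.2, 0, 0, -0.3, 0],
  [0.2, 0, 0, -0.2, 0],
  [0.2, 0, 0, 0, 0],
  [0.2, 0, 0, 0, 0],
])

```text
time: 13.65
tool_pos: [0.419, 0.2932, 0.1237]
tool_rot: [3.141, 0.001, -3.027]
contact_force: [0.4, 0.3, -1.5]
opening: 0.0273
```

Request:
step_arm([
  [0.2, 0, 0, -0.1, 0],
  [0.2, 0, 0, -0.05, 0],
  [0.2, 0, 0, 0, 0],
])

```text
time: 13.95
tool_pos: [0.4196, 0.2935, 0.1214]
tool_rot: [3.141, 0.004, -3.027]
contact_force: [-1.7, -2.3, 10.7]
opening: 0.0273
```

Request:
step_arm([
  [0.4, 0, 0, 0, 0],
  [0.65, 0, 0, 0, 0],
  [0.65, 0, 0, 0, 0],
  [0.65, 0, 0, 0.5, 0],
  [0.65, 0, 0, 1, 0],
  [0.65, 0, 0, 1, 0],
  [0.65, 0, 0, 1, 0],
  [0.65, 0, 0, 0.5, 0],
  [0.65, 0.4, -1, 0, 0],
  [0.65, 0.4, -1, 0, 0],
  [0.65, 0.4, -1, 0, 0],
  [0.65, 0.4, -1, 0, 0],
])

```text
time: 15.15
tool_pos: [0.4588, 0.1923, 0.2192]
tool_rot: [3.141, -0.0, -3.027]
contact_force: [-0.0, -0.3, -0.3]
opening: 0.0596
```

Request:
step_arm([
  [0.65, 0.5, -1, 0, 0],
  [0.65, 0.5, -1, 0, 0],
  [0.65, 0.5, -1, 0, 0],
  [0.65, 0.5, -1, 0, 0],
  [0.65, 0.4, -1, 0, 0],
  [0.65, 0.4, -1, 0, 0],
  [0.65, 0.4, -1, 0, 0],
  [0.65, 0.4, -1, 0, 0],
  [0.65, 0.4, -1, 0, 0],
  [0.65, 0.3, -0.5, 0, 0],
  [0.65, 0, 0, 0, 0],
  [0.65, 0, 0, 0, 0],
])

```text
time: 16.35
tool_pos: [0.5657, -0.0436, 0.2189]
tool_rot: [3.141, -0.001, -3.027]
contact_force: [0.3, 0.2, 0.5]
opening: 0.0595
```

Request:
step_arm([
  [0.65, 0.06, -0.04, -1, 0],
  [0.65, 0, 0, -1, 0],
  [0.65, 0, 0, -1, 0],
  [0.65, 0, 0, -0.26, 0],
  [0.65, 0, 0, 0, 0],
  [0.2, 0, 0, 0, 0],
  [0.2, 0, 0, 0, 0],
  [0.2, 0, 0, 0, 0],
  [0.2, 0, 0, 0, 0],
  [0.2, 0, 0, 0, 0],
])

```text
time: 17.35
tool_pos: [0.5678, -0.0455, 0.1382]
tool_rot: [-3.141, 0.001, -3.027]
contact_force: [0.3, -1.5, 1.8]
opening: 0.0273
```

Request:
step_arm([
  [0.2, 0, 0, 0.4, 0],
  [0.2, 0, 0, 0.8, 0],
  [0.2, 0, 0, 1, 0],
  [0.2, 0, 0, 1, 0],
  [0.2, 0, 0, 1, 0],
  [0.2, 0, 0, 1, 0],
  [0.2, 0, 0, 0.8, 0],
  [0.2, -0.1, 0.4, 0, 0],
  [0.2, -0.2, 0.8, 0, 0],
  [0.2, -0.2, 1, 0, 0],
  [0.2, -0.2, 1, 0, 0],
  [0.2, -0.2, 1, 0, 0],
])

```text
time: 18.55
tool_pos: [0.5439, 0.0612, 0.2865]
tool_rot: [3.141, -0.002, -3.027]
contact_force: [0.3, -0.1, -0.7]
opening: 0.0274
```

Request:
step_arm([
  [0.2, -0.2, 1, 0, 0],
  [0.2, -0.2, 1, 0, 0],
  [0.2, -0.2, 1, 0, 0],
  [0.2, -0.2, 1, 0, 0],
  [0.2, -0.2, 1, 0, 0],
  [0.2, -0.2, 1, 0, 0],
  [0.2, -0.2, 1, 0, 0],
  [0.2, -0.2, 1, 0, 0],
  [0.2, -0.1, 1, 0, 0],
  [0.2, 0, 0.6, 0, 0],
  [0.2, 0, 0, 0, 0],
  [0.2, 0, 0, -0.5, 0],
])

```text
time: 19.75
tool_pos: [0.5029, 0.2999, 0.2759]
tool_rot: [3.141, 0.002, -3.026]
contact_force: [0.1, 0.6, -2.1]
opening: 0.0277
```

Request:
step_arm([
  [0.2, 0, 0, -1, 0],
  [0.2, 0, 0, -1, 0],
  [0.2, 0, 0, -1, 0],
  [0.2, 0, 0, -1, 0],
  [0.2, 0, 0, -1, 0],
  [0.2, 0, 0, -0.6, 0],
  [0.2, 0, 0, -0.3, 0],
  [0.2, 0, 0, -0.2, 0],
  [0.2, 0, 0, 0, 0],
  [0.2, 0, 0, 0, 0],
])

```text
time: 20.75
tool_pos: [0.503, 0.2997, 0.1235]
tool_rot: [3.141, 0.001, -3.027]
contact_force: [0.8, 0.1, -1.9]
opening: 0.0275
```

Request:
step_arm([
  [0.2, 0, 0, -0.1, 0],
  [0.2, 0, 0, -0.03, 0],
  [0.2, 0, 0, 0, 0],
])

```text
time: 21.05
tool_pos: [0.5035, 0.2999, 0.1212]
tool_rot: [3.141, 0.003, -3.027]
contact_force: [-0.1, -1.2, 5.2]
opening: 0.0275
```

Request:
step_arm([
  [0.4, 0, 0, 0, 0],
  [0.65, 0, 0, 0, 0],
  [0.65, 0, 0, 0, 0],
  [0.65, 0, 0, 0.5, 0],
  [0.65, 0, 0, 1, 0],
  [0.65, 0, 0, 1, 0],
  [0.65, 0, 0, 1, 0],
  [0.65, 0, 0, 0.5, 0],
  [0.65, 0.2, -1, 0, 0],
  [0.65, 0.2, -1, 0, 0],
  [0.65, 0.2, -1, 0, 0],
  [0.65, 0.2, -1, 0, 0],
])

```text
time: 22.25
tool_pos: [0.5224, 0.1987, 0.2195]
tool_rot: [3.142, -0.0, -3.027]
contact_force: [0.1, 0.2, 0.6]
opening: 0.06
```

Request:
step_arm([
  [0.65, 0.2, -1, 0, 0],
  [0.65, 0.2, -1, 0, 0],
  [0.65, 0.2, -1, 0, 0],
  [0.65, 0.2, -1, 0, 0],
  [0.65, 0.2, -1, 0, 0],
  [0.65, 0.3, -1, 0, 0],
  [0.65, 0.3, -1, 0, 0],
  [0.65, 0.2, -0.56, 0, 0],
  [0.65, 0, 0, 0, 0],
  [0.65, 0, 0, 0, 0],
])

```text
time: 23.25
tool_pos: [0.5673, 0.0112, 0.2193]
tool_rot: [3.141, -0.001, -3.027]
contact_force: [-0.1, -0.5, -0.4]
opening: 0.0596
```

```bash
python3 - <<'E'
from m import *
s=sensors.observe(); print(s['tool_pos'],s['tool_rot'])
d=grab('scene'); cv2.imwrite('pics/s3.png',d['pixels'])
d=grab('wrist'); cv2.imwrite('pics/w3.png',d['pixels'])
print(caps(d)['red'])
d=grab('top'); print(caps(d)['red'])
E
```

```text
[0.56728214 0.01120933 0.21931959] [ 3.14081012e+00 -5.87335964e-04 -3.02737556e+00]
[(np.int32(590), array([280.4, 202.2]), array([0.5663, 0.0104, 0.072 ]), array([267, 188,  28,  29], dtype=int32))]
[]
```

View pics/s3.png

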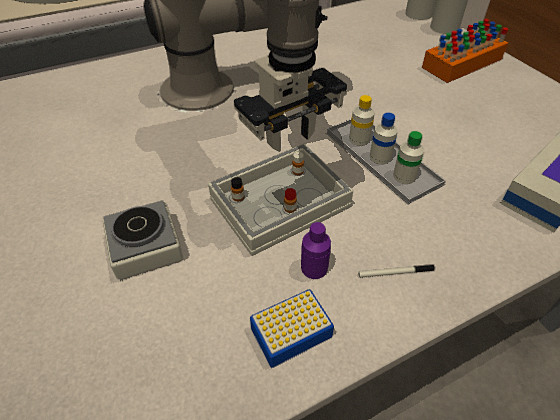

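View pics/w3.png

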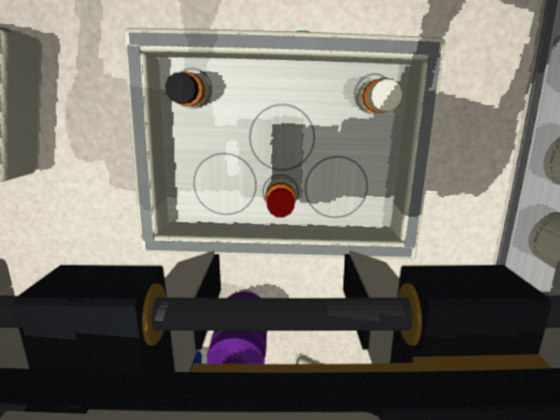

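Yellow (363,120), blue (386,137) and green (412,155) all stand in the tray. The red vial is alone at the back, at (290,198), with the rings visible and empty.

```bash
python3 - <<'E'
from m import *
d=grab('top'); hsv=cv2.cvtColor(d['pixels'],cv2.COLOR_BGR2HSV)
print(onplane(d,298.5,146,.126),onplane(d,298,170,.03))
E
```

```text
[ 0.71429619 -0.0139248   0.126     ] [ 0.69754328 -0.01480061  0.03      ]
```

Request:
step_arm([
  [0.65, 0.02, -0.02, -1, 0],
  [0.65, 0, 0, -1, 0],
  [0.65, 0, 0, -1, 0],
  [0.65, 0, 0, -1, 0],
  [0.65, 0, 0, -0.5, 0],
])

```text
time: 23.95
tool_pos: [0.5669, 0.011, 0.105]
tool_rot: [3.141, -0.003, -3.026]
contact_force: [0.1, -0.3, 0.5]
opening: 0.0594
```

Request:
step_arm([
  [0.65, 0.02, 0, -1, 0],
  [0.65, 0, 0, -0.74, 0],
  [0.65, 0, 0, 0, 0],
  [0.15, 0, 0, 0, 0],
  [0.15, 0, 0, 0, 0],
  [0.15, 0, 0, 0, 0],
  [0.15, 0, 0, 0, 0],
  [0.15, 0, 0, 0, 0],
], squeeze=12)

```text
time: 24.75
tool_pos: [0.5689, 0.0102, 0.0641]
tool_rot: [-3.141, 0.001, -3.027]
contact_force: [-0.3, -0.7, 2.8]
opening: 0.0272
```

Opening of 27 mm means the tips hold the body edge. I'll regrip 9 mm higher, on the cap.

Request:
step_arm([
  [0.5, 0, 0, 0, 0],
  [0.5, 0, 0, 0, 0],
  [0.5, 0, 0, 0.36, 0],
  [0.5, 0, 0, 0, 0],
  [0.1, 0, 0, 0, 0],
  [0.1, 0, 0, 0, 0],
  [0.1, 0, 0, 0, 0],
  [0.1, 0, 0, 0, 0],
  [0.1, 0, 0, 0, 0],
])

```text
time: 25.65
tool_pos: [0.5684, 0.0102, 0.0723]
tool_rot: [3.141, -0.0, -3.027]
contact_force: [0.4, -0.7, -0.2]
opening: 0.0238
```

Request:
step_arm([
  [0.1, 0, 0, 0.3, 0],
  [0.1, 0, 0, 0.6, 0],
  [0.1, 0, 0, 1, 0],
  [0.1, 0, 0, 1, 0],
  [0.1, 0, 0, 1, 0],
  [0.1, 0, 0, 0.8, 0],
  [0.1, -0.1, -0.5, 0, 0],
  [0.1, -0.2, -0.8, 0, 0],
  [0.1, -0.2, -1, 0, 0],
  [0.1, -0.2, -1, 0, 0],
  [0.1, -0.2, -1, 0, 0],
  [0.1, -0.2, -1, 0, 0],
])

```text
time: 26.85
tool_pos: [0.5399, -0.1239, 0.189]
tool_rot: [3.141, -0.002, -3.027]
contact_force: [0.5, 0.3, -0.8]
opening: 0.0234
```

Request:
step_arm([
  [0.1, -0.2, -1, 0, 0],
  [0.1, -0.2, -1, 0, 0],
  [0.1, -0.2, -1, 0, 0],
  [0.1, -0.2, -1, 0, 0],
  [0.1, -0.2, -1, 0, 0],
  [0.1, -0.14, -1, 0, 0],
  [0.1, 0, -0.8, 0, 0],
  [0.1, 0, -0.2, 0, 0],
  [0.1, 0, 0, 0, 0],
  [0.1, 0, 0, 0, 0],
])

```text
time: 27.85
tool_pos: [0.5126, -0.2965, 0.1897]
tool_rot: [3.141, -0.0, -3.027]
contact_force: [-0.8, 0.1, -0.4]
opening: 0.0237
```

```bash
python3 - <<'E'
from m import *
s=sensors.observe(); print(s['tool_pos'],s['tool_rot'],s['opening'])
d=grab('scene'); cv2.imwrite('pics/s4.png',d['pixels'][100:320,50:350])
d=grab('wrist'); cv2.imwrite('pics/w4.png',d['pixels'])
E
```

```text
[ 0.51255578 -0.29646903  0.18965214] [ 3.14055794e+00 -4.02815282e-04 -3.02652210e+00] 0.023690201578603395
```

View pics/s4.png

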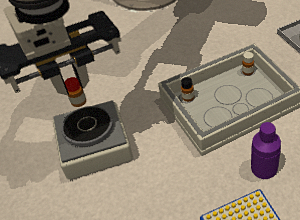

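View pics/w4.png

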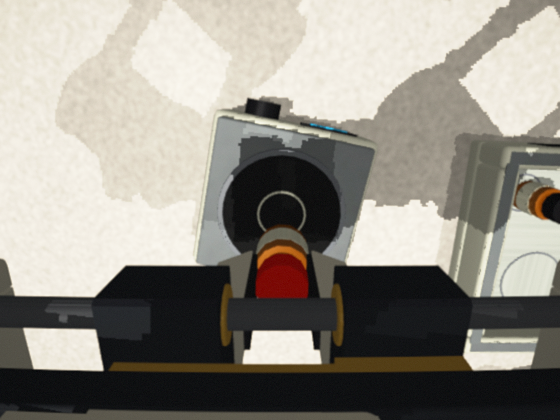

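The vial is held upright above the mixer. In the wrist view the platform ring is at about (281,212).

```bash
python3 - <<'E'
from m import *
d=grab('wrist'); print(onplane(d,281,212,.076), onplane(d,281.5,189,.076),onplane(d,281.5,236,.076))
E
```

```text
[ 0.51050881 -0.29710038  0.076     ] [ 0.49309856 -0.2987416   0.076     ] [ 0.52930718 -0.29455078  0.076     ]
```

Request:
step_arm([
  [0.1, 0, 0, -0.6, 0],
  [0.1, 0, 0, -1, 0],
  [0.1, 0, 0, -0.5, 0],
  [0.1, 0, 0, -0.2, 0],
  [0.1, 0, 0, 0, 0],
  [0.1, 0, 0, 0, 0],
])

```text
time: 28.6
tool_pos: [0.513, -0.2975, 0.1334]
tool_rot: [-3.141, 0.001, -3.027]
contact_force: [-0.3, -0.4, -0.3]
opening: 0.0235
```

Request:
step_arm([
  [0.1, -0.04, 0, -0.1, 0],
  [0.1, 0, 0, -0.06, 0],
  [0.1, 0, 0, 0, 0],
])

```text
time: 28.9
tool_pos: [0.5115, -0.2974, 0.1286]
tool_rot: [3.142, 0.0, -3.027]
contact_force: [-0.9, 1.5, -0.6]
opening: 0.0235
```

Request:
step_arm([
  [0.1, 0, 0, -0.05, 0],
  [0.1, 0, 0, 0, 0],
])

```text
time: 29.1
tool_pos: [0.5118, -0.2975, 0.1282]
tool_rot: [-3.141, 0.001, -3.027]
contact_force: [-1.5, 0.9, 5.6]
opening: 0.0233
```

Request:
step_arm([
  [0.35, 0, 0, 0, 0],
  [0.5, 0, 0, 0, 0],
  [0.65, 0, 0, 0, 0],
  [0.65, 0, 0, 0.4, 0],
  [0.65, 0, 0, 0.8, 0],
  [0.65, 0, 0, 1, 0],
  [0.65, 0, 0, 1, 0],
  [0.65, 0, 0, 0.4, 0],
  [0.65, 0, 0.5, 0, 0],
  [0.65, 0, 1, 0, 0],
  [0.65, 0, 1, 0, 0],
  [0.65, 0, 1, 0, 0],
])

```text
time: 30.3
tool_pos: [0.5107, -0.2078, 0.2156]
tool_rot: [3.139, -0.002, -3.027]
contact_force: [0.3, 0.3, -0.6]
opening: 0.0598
```

```bash
python3 - <<'E'
from m import *
d=grab('scene'); cv2.imwrite('pics/s5.png',d['pixels'])
d=grab('top'); cv2.imwrite('pics/t5.png',cv2.resize(d['pixels'][180:310,380:520],None,fx=4,fy=4))
hsv=cv2.cvtColor(d['pixels'],cv2.COLOR_BGR2HSV)
m=cv2.inRange(hsv,(0,120,40),(6,255,255)); n,l,s,c=cv2.connectedComponentsWithStats(m)
print([(s[i,4],c[i],onplane(d,*c[i],.128)) for i in range(1,n) if s[i,4]>30])
E
```

```text
[]
```

View pics/s5.png

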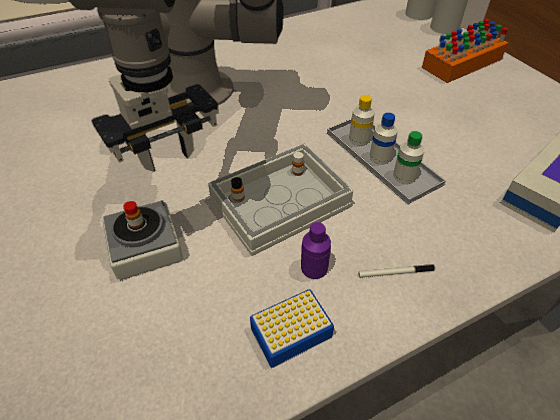

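View pics/t5.png

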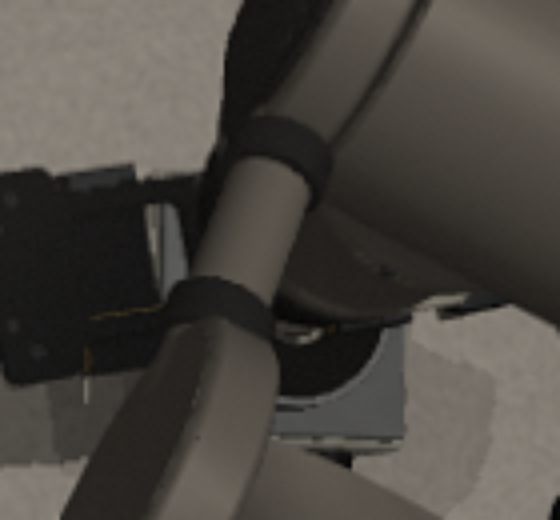

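The vial stands on the mixer platform at pixel (132,216). The arm hides it in the top view, so I'll measure it once the arm has moved away. Next is going to blue.

Request:
step_arm([
  [0.65, 0, 1, 0.2, 0],
  [0.65, 0, 1, 0.2, 0],
  [0.65, 0, 1, 0, 0],
  [0.65, 0, 1, 0, 0],
  [0.65, 0, 1, 0, 0],
  [0.65, 0, 1, 0, 0],
  [0.65, 0, 1, 0, 0],
  [0.65, 0, 1, 0, 0],
  [0.65, 0, 1, 0, 0],
  [0.65, 0, 1, 0, 0],
  [0.65, 0, 1, 0, 0],
  [0.65, 0, 1, 0, 0],
])

```text
time: 31.6
tool_pos: [0.511, 0.091, 0.2261]
tool_rot: [3.141, -0.002, -3.027]
contact_force: [-0.5, 0.2, -0.4]
opening: 0.0599
```

Request:
step_arm([
  [0.65, -0.1, 1, 0, 0],
  [0.65, -0.1, 1, 0, 0],
  [0.65, -0.1, 1, 0, 0],
  [0.65, 0, 1, 0, 0],
  [0.65, 0, 1, 0, 0],
  [0.65, 0, 1, 0, 0],
  [0.65, 0, 1, 0, 0],
  [0.65, 0, 0.8, 0, 0],
  [0.65, 0, 0.4, 0, 0],
  [0.65, 0, 0, 0, 0],
  [0.65, 0, 0, 0, 0],
])

```text
time: 32.7
tool_pos: [0.5039, 0.2945, 0.2267]
tool_rot: [-3.141, -0.001, -3.027]
contact_force: [0.3, -1.0, -0.9]
opening: 0.0596
```

```bash
python3 - <<'E'
from m import *
s=sensors.observe(); print(s['tool_pos'],s['tool_rot'],s['opening'])
d=grab('top'); hsv=cv2.cvtColor(d['pixels'],cv2.COLOR_BGR2HSV)
m=cv2.inRange(hsv,(0,120,40),(6,255,255)); n,l,s,c=cv2.connectedComponentsWithStats(m)
print([(s[i,4],c[i],onplane(d,*c[i],.128)) for i in range(1,n) if s[i,4]>30])
d=grab('wrist'); cv2.imwrite('pics/w6.png',d['pixels'])
for k in('blue','green','yellow'):
    for x in caps(d)[k]: 
        if x[0]>300: print(k,x[0],x[1],onplane(d,*x[1],.129))
E
```

```text
[0.50392909 0.29445678 0.2266803 ] [-3.14090898e+00 -9.66169537e-04 -3.02703287e+00] 0.059560117670672874
[(np.int32(168), array([462.23214286, 252.63690476]), array([ 0.5116158 , -0.29635157,  0.128     ]))]
blue 1346 [289.1 219.1] [0.50156484 0.29893659 0.129     ]
yellow 1579 [295.1  97.7] [0.42040734 0.29308553 0.129     ]
```

The vial measures within 2 mm of the mixer middle. Now I'll grasp blue.

Request:
step_arm([
  [0.65, -0.02, 0.22, -1, 0],
  [0.65, 0, 0, -1, 0],
  [0.65, 0, 0, -1, 0],
  [0.65, 0, 0, -1, 0],
  [0.65, 0, 0, -0.2, 0],
  [0.65, 0, 0, 0, 0],
  [0.2, 0, 0, 0, 0],
  [0.2, 0, 0, 0, 0],
  [0.2, 0, 0, 0, 0],
  [0.2, 0, 0, 0, 0],
  [0.2, 0, 0, 0, 0],
], squeeze=20)

```text
time: 33.9
tool_pos: [0.5037, 0.3006, 0.1227]
tool_rot: [3.142, 0.001, -3.027]
contact_force: [-0.1, -1.3, 2.5]
opening: 0.0274
```

Request:
step_arm([
  [0.2, 0, 0, 0.4, 0],
  [0.2, 0, 0, 0.8, 0],
  [0.2, 0, 0, 1, 0],
  [0.2, 0, 0, 1, 0],
  [0.2, 0, 0, 1, 0],
  [0.2, 0, 0, 1, 0],
  [0.2, 0, 0, 0.8, 0],
  [0.2, 0, 0, 0.6, 0],
  [0.2, 0.1, -0.4, 0, 0],
  [0.2, 0.2, -0.8, 0, 0],
  [0.2, 0.2, -1, 0, 0],
  [0.2, 0.2, -1, 0, 0],
])

```text
time: 35.1
tool_pos: [0.5207, 0.2192, 0.2862]
tool_rot: [-3.141, -0.002, -3.027]
contact_force: [0.4, 0.4, -1.8]
opening: 0.027
```

Request:
step_arm([
  [0.2, 0.2, -1, 0, 0],
  [0.2, 0.2, -1, 0, 0],
  [0.2, 0.2, -1, 0, 0],
  [0.2, 0.2, -1, 0, 0],
  [0.2, 0.2, -1, 0, 0],
  [0.2, 0.2, -1, 0, 0],
  [0.2, 0.2, -1, 0, 0],
  [0.2, 0.2, -1, 0, 0],
  [0.2, 0.2, -1, 0, 0],
  [0.2, 0.06, -1, 0, 0],
  [0.2, 0, -0.64, 0, 0],
  [0.2, 0, 0, 0, 0],
])

```text
time: 36.3
tool_pos: [0.567, -0.0475, 0.2864]
tool_rot: [3.142, -0.002, -3.03]
contact_force: [0.4, -0.4, -1.8]
opening: 0.0276
```

Request:
step_arm([
  [0.2, 0, 0, 0, 0],
  [0.2, 0, 0, 0, 0],
])

```text
time: 36.5
tool_pos: [0.5673, -0.0445, 0.2871]
tool_rot: [3.141, -0.0, -3.026]
contact_force: [-0.8, -1.3, -1.4]
opening: 0.0274
```

Request:
step_arm([
  [0.2, 0.02, -0.03, -0.5, 0],
  [0.2, 0, 0, -1, 0],
  [0.2, 0, 0, -1, 0],
  [0.2, 0, 0, -1, 0],
  [0.2, 0, 0, -1, 0],
  [0.2, 0, 0, -0.7, 0],
  [0.2, 0, 0, -0.4, 0],
  [0.2, 0, 0, -0.2, 0],
  [0.2, 0, 0, 0, 0],
  [0.2, 0, 0, 0, 0],
])

```text
time: 37.5
tool_pos: [0.5685, -0.046, 0.143]
tool_rot: [-3.141, 0.001, -3.027]
contact_force: [-0.5, -0.6, -1.1]
opening: 0.0278
```

Request:
step_arm([
  [0.2, 0, 0, -0.1, 0],
  [0.2, 0, 0, -0.05, 0],
  [0.2, 0, 0, 0, 0],
])

```text
time: 37.8
tool_pos: [0.5687, -0.0463, 0.1396]
tool_rot: [-3.141, 0.002, -3.027]
contact_force: [-0.2, -0.4, 3.9]
opening: 0.0273
```

Request:
step_arm([
  [0.4, 0, 0, 0, 0],
  [0.65, 0, 0, 0, 0],
  [0.65, 0, 0, 0, 0],
  [0.65, 0, 0, 0.5, 0],
  [0.65, 0, 0, 1, 0],
  [0.65, 0, 0, 1, 0],
  [0.65, 0, 0, 0.8, 0],
  [0.65, -0.4, 1, 0, 0],
  [0.65, -0.4, 1, 0, 0],
  [0.65, -0.4, 1, 0, 0],
  [0.65, -0.4, 1, 0, 0],
  [0.65, -0.4, 1, 0, 0],
])

```text
time: 39.0
tool_pos: [0.5177, 0.0798, 0.222]
tool_rot: [3.142, 0.001, -3.027]
contact_force: [0.2, 0.1, 0.1]
opening: 0.06
```

Request:
step_arm([
  [0.65, -0.4, 1, 0, 0],
  [0.65, -0.4, 1, 0, 0],
  [0.65, -0.4, 1, 0, 0],
  [0.65, -0.5, 1, 0, 0],
  [0.65, -0.5, 1, 0, 0],
  [0.65, -0.5, 1, 0, 0],
  [0.65, -0.5, 1, 0, 0],
  [0.65, -0.5, 1, 0, 0],
  [0.65, -0.26, 0.6, 0, 0],
  [0.65, 0, 0, 0, 0],
  [0.65, 0, 0, 0, 0],
  [0.65, 0, 0, 0, 0],
])

```text
time: 40.2
tool_pos: [0.4194, 0.2933, 0.2213]
tool_rot: [-3.141, 0.0, -3.028]
contact_force: [-0.1, -0.2, -0.3]
opening: 0.0601
```

```bash
python3 - <<'E'
from m import *
s=sensors.observe(); print(s['tool_pos'],s['tool_rot'],s['opening'])
d=grab('top'); print([x for x in caps(d)['blue']])
d=grab('wrist')
for x in caps(d)['yellow']:
        if x[0]>300: print(x[0],x[1],onplane(d,*x[1],.129))
E
```

```text
[0.4194409  0.29328717 0.22130382] [-3.14149832e+00  3.73202878e-04 -3.02762100e+00] 0.06005788051141187
[(np.int32(196), array([337.9, 120.8]), array([ 0.7533, -0.0853,  0.146 ]), array([318,  92,  61,  38], dtype=int32)), (np.int32(195), array([320.9, 222.7]), array([ 0.5688, -0.0469,  0.146 ]), array([313, 215,  16,  17], dtype=int32))]
1487 [281.5 221.1] [0.41732917 0.29263788 0.129     ]
```

Request:
step_arm([
  [0.65, 0, 0, -1, 0],
  [0.65, 0, 0, -1, 0],
  [0.65, 0, 0, -1, 0],
  [0.65, 0, 0, -0.9, 0],
  [0.65, 0, 0, -0.1, 0],
  [0.65, 0, 0, 0, 0],
  [0.2, 0, 0, 0, 0],
  [0.2, 0, 0, 0, 0],
  [0.2, 0, 0, 0, 0],
  [0.2, 0, 0, 0, 0],
  [0.2, 0, 0, 0, 0],
])

```text
time: 41.4
tool_pos: [0.4192, 0.2939, 0.1214]
tool_rot: [3.142, 0.001, -3.027]
contact_force: [-0.2, -0.9, 1.8]
opening: 0.0273
```

Request:
step_arm([
  [0.2, 0, 0, 0.4, 0],
  [0.2, 0, 0, 0.8, 0],
  [0.2, 0, 0, 1, 0],
  [0.2, 0, 0, 1, 0],
  [0.2, 0, 0, 1, 0],
  [0.2, 0, 0, 1, 0],
  [0.2, 0, 0, 0.8, 0],
  [0.2, 0, 0, 0.6, 0],
  [0.2, 0.2, -0.4, 0, 0],
  [0.2, 0.2, -0.8, 0, 0],
  [0.2, 0.3, -1, 0, 0],
  [0.2, 0.4, -1, 0, 0],
])

```text
time: 42.6
tool_pos: [0.4461, 0.2124, 0.2851]
tool_rot: [-3.141, -0.002, -3.026]
contact_force: [-0.3, 0.3, -2.1]
opening: 0.0274
```

Request:
step_arm([
  [0.2, 0.4, -1, 0, 0],
  [0.2, 0.4, -1, 0, 0],
  [0.2, 0.4, -1, 0, 0],
  [0.2, 0.4, -1, 0, 0],
  [0.2, 0.4, -1, 0, 0],
  [0.2, 0.4, -1, 0, 0],
  [0.2, 0.4, -1, 0, 0],
  [0.2, 0.08, -0.8, 0, 0],
  [0.2, 0, -0.44, 0, 0],
  [0.2, 0, 0, 0, 0],
  [0.2, 0, 0, 0, 0],
  [0.2, 0, 0, 0, 0],
])

```text
time: 43.8
tool_pos: [0.5183, 0.0088, 0.2859]
tool_rot: [3.141, -0.0, -3.026]
contact_force: [-0.8, -0.7, -1.4]
opening: 0.0275
```

Request:
step_arm([
  [0.2, 0.02, -0.03, -0.5, 0],
  [0.2, 0, 0, -1, 0],
  [0.2, 0, 0, -1, 0],
  [0.2, 0, 0, -1, 0],
  [0.2, 0, 0, -1, 0],
  [0.2, 0, 0, -0.7, 0],
  [0.2, 0, 0, -0.4, 0],
  [0.2, 0, 0, -0.2, 0],
  [0.2, 0, 0, 0, 0],
  [0.2, 0, 0, 0, 0],
])

```text
time: 44.8
tool_pos: [0.5196, 0.0073, 0.1418]
tool_rot: [-3.141, 0.002, -3.027]
contact_force: [0.0, 1.0, -0.9]
opening: 0.0273
```

Request:
step_arm([
  [0.2, 0, 0, -0.08, 0],
  [0.2, 0, 0, 0, 0],
])

```text
time: 45.0
tool_pos: [0.5192, 0.0071, 0.1394]
tool_rot: [-3.141, 0.001, -3.027]
contact_force: [0.4, -0.1, -1.4]
opening: 0.0274
```

Request:
step_arm([
  [0.2, 0, 0, -0.06, 0],
  [0.2, 0, 0, 0, 0],
])

```text
time: 45.2
tool_pos: [0.5196, 0.007, 0.1383]
tool_rot: [-3.141, 0.002, -3.027]
contact_force: [-0.3, 0.2, 4.1]
opening: 0.0276
```

Request:
step_arm([
  [0.4, 0, 0, 0, 0],
  [0.65, 0, 0, 0, 0],
  [0.65, 0, 0, 0, 0],
  [0.65, 0, 0, 0.5, 0],
  [0.65, 0, 0, 1, 0],
  [0.65, 0, 0, 1, 0],
  [0.65, 0, 0, 0.8, 0],
  [0.65, 0.2, 1, 0, 0],
  [0.65, 0.2, 1, 0, 0],
  [0.65, 0.2, 1, 0, 0],
  [0.65, 0.2, 1, 0, 0],
  [0.65, 0.2, 1, 0, 0],
])

```text
time: 46.4
tool_pos: [0.5441, 0.1332, 0.2199]
tool_rot: [3.142, -0.0, -3.027]
contact_force: [0.4, -0.3, 0.5]
opening: 0.0596
```

Request:
step_arm([
  [0.65, 0.2, 1, 0, 0],
  [0.65, 0.2, 1, 0, 0],
  [0.65, 0.3, 1, 0, 0],
  [0.65, 0.3, 1, 0, 0],
  [0.65, 0.3, 1, 0, 0],
  [0.65, 0.3, 1, 0, 0],
  [0.65, 0.1, 0.8, 0, 0],
  [0.65, 0, 0.3, 0, 0],
  [0.65, 0, 0, 0, 0],
  [0.65, 0, 0, 0, 0],
  [0.65, 0, 0, 0, 0],
])

```text
time: 47.5
tool_pos: [0.5866, 0.3086, 0.2202]
tool_rot: [-3.141, -0.0, -3.028]
contact_force: [0.5, -0.8, 1.0]
opening: 0.0597
```

```bash
python3 - <<'E'
from m import *
s=sensors.observe(); print(s['tool_pos'],s['tool_rot'],s['opening'])
d=grab('top'); print([x for k in ('blue','yellow') for x in caps(d)[k]])
d=grab('wrist')
for x in caps(d)['green']:
        if x[0]>300: print(x[0],x[1],onplane(d,*x[1],.129))
E
```

```text
[0.58658941 0.30861137 0.2201585 ] [-3.14138395e+00 -5.79061228e-05 -3.02794466e+00] 0.059737253964743914
[(np.int32(194), array([337.9, 120.7]), array([ 0.7535, -0.0855,  0.146 ]), array([318,  92,  61,  38], dtype=int32)), (np.int32(195), array([320.9, 222.7]), array([ 0.5688, -0.0469,  0.146 ]), array([313, 215,  16,  17], dtype=int32)), (np.int32(211), array([290.6, 251.7]), array([0.5204, 0.0061, 0.146 ]), array([283, 244,  16,  16], dtype=int32))]
1387 [283.2 223. ] [0.58538406 0.3093419  0.129     ]
```

Request:
step_arm([
  [0.65, 0.02, 0.03, -1, 0],
  [0.65, 0, 0, -1, 0],
  [0.65, 0, 0, -1, 0],
  [0.65, 0, 0, -0.85, 0],
  [0.65, 0, 0, -0.1, 0],
  [0.65, 0, 0, 0, 0],
  [0.2, 0, 0, 0, 0],
  [0.2, 0, 0, 0, 0],
  [0.2, 0, 0, 0, 0],
  [0.2, 0, 0, 0, 0],
  [0.2, 0, 0, 0, 0],
])

```text
time: 48.7
tool_pos: [0.5872, 0.3104, 0.1217]
tool_rot: [3.142, 0.001, -3.027]
contact_force: [0.7, -0.7, 1.6]
opening: 0.0273
```

Request:
step_arm([
  [0.2, 0, 0, 0.4, 0],
  [0.2, 0, 0, 0.8, 0],
  [0.2, 0, 0, 1, 0],
  [0.2, 0, 0, 1, 0],
  [0.2, 0, 0, 1, 0],
  [0.2, 0, 0, 1, 0],
  [0.2, 0, 0, 0.8, 0],
  [0.2, 0, 0, 0.6, 0],
  [0.2, -0.1, -0.4, 0, 0],
  [0.2, -0.1, -0.8, 0, 0],
  [0.2, -0.1, -1, 0, 0],
  [0.2, -0.1, -1, 0, 0],
])

```text
time: 49.9
tool_pos: [0.5761, 0.229, 0.2851]
tool_rot: [-3.141, -0.002, -3.027]
contact_force: [-0.0, 0.4, -1.2]
opening: 0.0275
```

Request:
step_arm([
  [0.2, -0.1, -1, 0, 0],
  [0.2, -0.1, -1, 0, 0],
  [0.2, -0.2, -1, 0, 0],
  [0.2, -0.2, -1, 0, 0],
  [0.2, -0.2, -1, 0, 0],
  [0.2, -0.1, -1, 0, 0],
  [0.2, 0, -0.5, 0, 0],
  [0.2, 0, -0.2, 0, 0],
  [0.2, 0, 0, 0, 0],
  [0.2, 0, 0, 0, 0],
  [0.2, 0, 0, 0, 0],
])

```text
time: 51.0
tool_pos: [0.5546, 0.0639, 0.2861]
tool_rot: [3.141, -0.0, -3.026]
contact_force: [0.4, 0.8, -1.8]
opening: 0.0273
```

Request:
step_arm([
  [0.2, 0, -0.05, -0.5, 0],
  [0.2, 0, 0, -1, 0],
  [0.2, 0, 0, -1, 0],
  [0.2, 0, 0, -1, 0],
  [0.2, 0, 0, -1, 0],
  [0.2, 0, 0, -0.7, 0],
  [0.2, 0, 0, -0.4, 0],
  [0.2, 0, 0, -0.2, 0],
  [0.2, 0, 0, -0.08, 0],
  [0.2, 0, 0, 0, 0],
])

```text
time: 52.0
tool_pos: [0.5549, 0.0618, 0.1398]
tool_rot: [-3.142, 0.001, -3.027]
contact_force: [-0.4, 0.4, -1.0]
opening: 0.0276
```

Request:
step_arm([
  [0.2, 0, 0, -0.05, 0],
  [0.2, 0, 0, 0, 0],
])

```text
time: 52.2
tool_pos: [0.555, 0.0616, 0.1387]
tool_rot: [-3.141, 0.002, -3.027]
contact_force: [-0.0, 0.1, -0.7]
opening: 0.0273
```

Request:
step_arm([
  [0.2, 0, 0, -0.05, 0],
  [0.2, 0, 0, 0, 0],
])

```text
time: 52.4
tool_pos: [0.5555, 0.0615, 0.1386]
tool_rot: [-3.141, 0.003, -3.027]
contact_force: [-0.7, -0.7, 7.8]
opening: 0.0274
```

Request:
step_arm([
  [0.4, 0, 0, 0, 0],
  [0.65, 0, 0, 0, 0],
  [0.65, 0, 0, 0, 0],
  [0.65, 0, 0, 0.5, 0],
  [0.65, 0, 0, 1, 0],
  [0.65, 0, 0, 1, 0],
  [0.65, 0, 0, 1, 0],
  [0.65, -0.2, 1, 0.5, 0],
  [0.65, -0.4, 1, 0, 0],
  [0.65, -0.4, 1, 0, 0],
  [0.65, -0.4, 1, 0, 0],
  [0.65, -0.4, 1, 0, 0],
])

```text
time: 53.6
tool_pos: [0.5091, 0.1876, 0.2377]
tool_rot: [3.141, 0.001, -3.027]
contact_force: [0.2, 0.5, 0.5]
opening: 0.0599
```

Request:
step_arm([
  [0.65, -0.4, 1, 0, 0],
  [0.65, -0.4, 1, 0, 0],
  [0.65, -0.4, 1, 0, 0],
  [0.65, -0.4, 1, 0, 0],
  [0.65, 0, 0, 0, 0],
  [0.65, 0, 0, 0, 0],
  [0.65, 0, 0, 0, 0],
])

```text
time: 54.3
tool_pos: [0.4699, 0.286, 0.2371]
tool_rot: [-3.141, 0.0, -3.027]
contact_force: [-0.8, -0.1, 0.7]
opening: 0.0594
```

```bash
python3 - <<'E'
from m import *
s=sensors.observe(); print(s['time'],s['tool_pos'],s['contact_force'])
d=grab('top'); cv2.imwrite('pics/t9.png',d['pixels']); 
for k,v in caps(d).items(): print(k,*v,sep='\n  ')
hsv=cv2.cvtColor(d['pixels'],cv2.COLOR_BGR2HSV)
m=cv2.inRange(hsv,(0,120,40),(6,255,255)); n,l,s,c=cv2.connectedComponentsWithStats(m)
print([(s[i,4],c[i],onplane(d,*c[i],.128)) for i in range(1,n) if s[i,4]>30])
a=cv2.imread('pics/top0.png'); b=d['pixels']
print('diff white/black',[np.abs(a[r:r+24,q:q+24].astype(int)-b[r:r+24,q:q+24]).mean() for r,q in((275,238),(263,324))])
d=grab('scene'); cv2.imwrite('pics/s9.png',d['pixels'])
E
```

```text
54.3 [0.46988281 0.28603747 0.23710428] [-0.80387794 -0.06209097  0.70765852]
green
  (np.int32(193), array([258.1, 231.8]), array([0.5559, 0.0605, 0.146 ]), array([251, 224,  15,  16], dtype=int32))
blue
  (np.int32(194), array([338.1, 120.9]), array([ 0.7532, -0.0858,  0.146 ]), array([318,  92,  61,  38], dtype=int32))
  (np.int32(195), array([320.9, 222.7]), array([ 0.5688, -0.0469,  0.146 ]), array([313, 215,  16,  17], dtype=int32))
yellow
  (np.int32(212), array([290.6, 251.7]), array([0.5205, 0.0062, 0.146 ]), array([283, 244,  16,  16], dtype=int32))
red
  (np.int32(137), array([462.9, 252.5]), array([ 0.5181, -0.318 ,  0.072 ]), array([457, 246,  13,  14], dtype=int32))
[(np.int32(169), array([462.20118343, 252.71597633]), array([ 0.51147796, -0.29628239,  0.128     ]))]
diff white/black [np.float64(5.71875), np.float64(3.3680555555555554)]
```

View pics/t9.png

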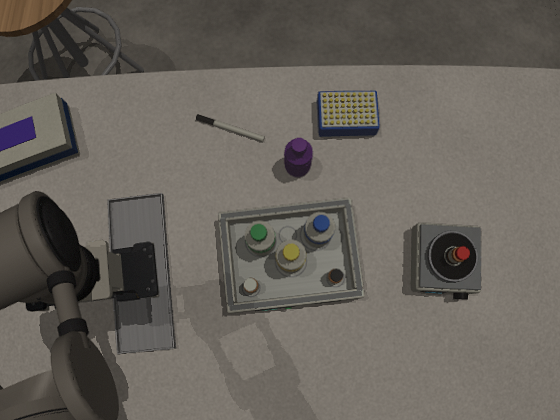

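View pics/s9.png

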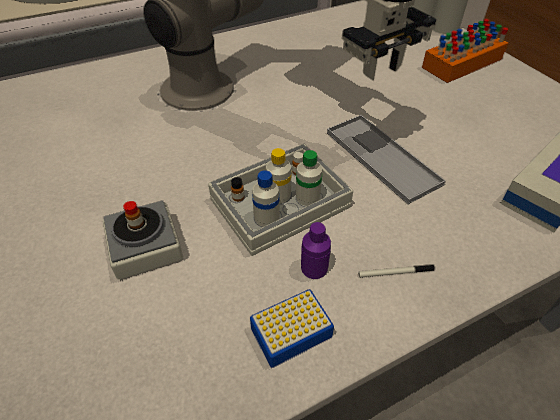

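Both views show the bottles back in their own places: green at (258,232), yellow at (291,252) and blue at (321,223). The red vial stands on the platform at (462,253), and the white and black vials have not moved. The arm is clear of everything, so I'm handing in.

```bash
python3 -c "
from cell import hand_in; print(hand_in())"
```

```text
the job is handed in; nothing more can be done
None
```

The job is done and handed in at about 54 s of the 144 s allowed; `hand_in()` reports no verdict. I set all three bottles in the steel tray, stood the red-capped vial on the mixer, then put each bottle back on its own place.

The last checks, made with the top camera unless noted:
- **Bottles:** each cap is about 1 mm from where it was at the start, and all stand upright in both views.
- **Red vial:** it stands upright, within about 2 mm of the platform's middle.
- **White and black vials:** they look unmoved. I compared pictures from the start and the end there but did not measure their positions.
- **Arm:** the gripper is empty and clear of everything.

One grasp needed mending. The first grip on the red vial caught the edge of its glass body, so I opened and gripped again about 9 mm higher, on the cap, before lifting. No check failed, and the top and wrist cameras agreed to about 2 mm, except for one close wrist view of the yellow cap that read about 3–4 mm off.

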